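# Balance-check lens-clamp arms on a knife edge

## Robot

A 7-joint arm with a two-finger parallel gripper is mounted at the origin on the work surface. World frame = base frame: x ahead of the robot, y to its left, z up, the work surface at z = 0. Lengths are in m, angles in rad, forces in N, time in s.
With the tool pointing down it reaches from about 0.425 to 1.025 m from the base axis. Payload 9.4 kg.
Tool frame: the origin (TCP) lies at the very end of the fingers, on their centre line; the grasp point (between the pads) lies 19 mm behind it; z points along the fingers, y is the line along which they close (so a half turn about z gives the same grasp; the last joint's range is limited). The gripper opens to 85 mm and grips with 20 to 120 N. Pads are 22 mm wide; open, the fingers measure 114 mm over their backs; the gripper's body (76 mm by 85 mm) begins 54 mm behind the grasp point. The pads swing forward as they close: fully open they stand 13 mm farther back than shut.
Start: joints at [-1.233, 0.599, -0.003, 1.599, 0.002, 0.943, -0.08], TCP at [0.292, 0.664, 0.206] pointing down, gripper open.
Joint ranges: [-2.57, 2.57], [-0.35, 1.97], [-1.29, 1.29], [0.11, 2.56], [-1.05, 4.19], [0.11, 1.86], [-2.63, 2.63]. Speed limits (rad/s): [2.22, 2.22, 3.01, 3.01, 3.14, 3.14, 3.14].

## Interface

Orientations are given as a unit quaternion [x, y, z, w].
In Python, from plant import robot, optics gives the robot as it stands. The module is installed in compiled form; this text tells all that it offers. Calls block until the motion is done:
- robot.move_to(position, orientation): joint-space move of the TCP to a pose.
- robot.line_to(position, ori=None, max_speed=0.15, stop_force=None): straight line of the TCP; ori=None keeps the orientation; max_speed is the mean speed in m/s. With stop_force (N) it stops when the force on the tool has changed by that much, and returns True; else False.
- robot.movej(angles): joint-space move.
- robot.let_go() and robot.close(squeeze=None): open the fingers fully, or close them until they stop; squeeze is the grip in N (None keeps the last).
- robot.dwell(seconds).
- robot.ik(position, orientation): joint angles nearest the present ones, or None.
- optics.camera(name): name is "scene" or "top"; returns the picture (400x640x3 uint8, red, green, blue); there is no depth.
- optics.camera_info(name): a dict with "fx", "fy", "cx", "cy" (pixels), "T" (4x4, takes a point from camera to world coordinates). Camera axes: x right, y down, z forward; pixel columns grow to the right and rows downward; lengths in m; the calibration is good to about 2 mm. A picture is of the moment at which its call begins. camera_info takes no time and is no camera call.
A pose or a line that the arm cannot do raises robot.PlanningError and nothing moves.
- robot.hand_in(): hands the job in; it is judged then, once.
Readings, each from a call of its own:
- robot.current_time_s(): time.
- robot.current_qpos(): joint angles.
- robot.current_dq(): joint speeds.
- robot.current_joint_torque(): joint torques, N m.
- robot.current_tool_pos(): TCP position.
- robot.current_eef_rot(): TCP orientation.
- robot.current_contact_force(): force on the tool from outside, world axes, zero at the start.
- robot.current_torque(): the same for the moment, N m.
- robot.current_finger_gap(): finger opening in m.
- robot.current_gripper_force(): force on a finger pad.
Only numpy, scipy, OpenCV 4.12 (cv2) and the standard library are available. Lean on these libraries where they do the work, as an engineer would, in place of code of your own. Each camera call takes 0.05 s, during which the arm holds its last target. There are 200 camera calls.

## Task

Take the white push stick and nudge the knife-edge stand, without touching it with the fingers or the robot, until it sits square in the corner stop against both bars. Then hang every clamp arm in turn on the knife edge by the notch under its middle and let go: arms that ride level go in the shallow cream tray, arms that tip to one end go in the deeper grey bin. At the end the push stick stands upright on its rubber pad again and the stand is still in its corner; do not disturb the spectacles, lens blank and cleaner bottle.

Things in the scene. Friction and masses are not known exactly. Their poses are not given: they have to be found in the camera images.
- arm1: clamp arm, upside-down U, 0.28 kg: bar 140 x 20 x 8 mm along x; at x = +-58 mm a dark steel foot 24 x 32 (y) x 34 mm under the bar; black grip block 36 (x) x 22 (y) x 24 mm on the middle, held with fingertips above the bar. Origin: apex of the V-notch mid-way along the bar's underside, 34 mm above what the feet stand on; z up. All look alike. May be absent
- arm2: clamp arm, upside-down U, 0.28 kg: bar 140 x 20 x 8 mm along x; at x = +-58 mm a dark steel foot 24 x 32 (y) x 34 mm under the bar; black grip block 36 (x) x 22 (y) x 24 mm on the middle, held with fingertips above the bar. Origin: apex of the V-notch mid-way along the bar's underside, 34 mm above what the feet stand on; z up. All look alike. May be absent
- arm3: clamp arm, upside-down U, 0.28 kg: bar 140 x 20 x 8 mm along x; at x = +-58 mm a dark steel foot 24 x 32 (y) x 34 mm under the bar; black grip block 36 (x) x 22 (y) x 24 mm on the middle, held with fingertips above the bar. Origin: apex of the V-notch mid-way along the bar's underside, 34 mm above what the feet stand on; z up. All look alike. May be absent
- arm4: clamp arm, upside-down U, 0.28 kg: bar 140 x 20 x 8 mm along x; at x = +-58 mm a dark steel foot 24 x 32 (y) x 34 mm under the bar; black grip block 36 (x) x 22 (y) x 24 mm on the middle, held with fingertips above the bar. Origin: apex of the V-notch mid-way along the bar's underside, 34 mm above what the feet stand on; z up. All look alike. May be absent
- stand: loose knife-edge balance stand, 0.6 kg: aluminium base 160 (x) x 80 (y) x 12 mm with a block and thin upright steel blade in its middle, blade edge 44 mm long along its y, 62 mm above the bench. Origin under the centre of the base, z up
- knife (a point): middle of the knife edge, 62 mm above the stand's underside. An arm's notch origin belongs here, the arm's x along the stand's x (across the blade), feet 16 mm clear of the base; the notch guides it in from +-4 mm. Let go, a sound arm rides level within 5 degrees; a defective one (weight about 15 mm off centre) tips some 14 degrees until a foot meets the base
- corner: fixed square corner stop: two dark steel bars 18 mm high, 14 mm wide. Origin: the inner corner, on the bench; one bar lies on its +x side running 136 mm to -y, the other on its +y side running 200 mm to -x. Stand home: its +x and +y edges on the bars, origin at x = -80, y = -40 mm here, axes parallel
- pusher: white push stick standing upright, 100 mm high: round foot 36 mm across and 22 mm high, above it a square grip 24 x 24 mm up to the top, 0.12 kg. Origin under the centre of the foot
- pad: round black rubber pad, 70 mm across and 3 mm high, the place of the push stick. Origin under its centre, on the bench
- pass_tray: fixed cream shallow open tray, outside 200 (x) x 170 (y) x 25 mm high, walls and floor 5 mm: for sound arms. Origin under its centre, on the bench
- reject_bin: fixed grey open bin, outside 180 (x) x 130 (y) x 40 mm high, walls and floor 5 mm, narrower and deeper than the pass tray: for defective arms. Origin under its centre, on the bench
- spectacles: spectacle frame standing open, about 140 mm; leave alone. Origin at the middle of its front, on the bench
- lens_blanks: clear round lens blank, 70 mm across, 30 mm high, with black block; leave alone. Origin under its centre
- cleaner: cleaner bottle 56 mm across, 130 mm high; leave alone. Origin under its centre

How it is judged:
On the way, in this order (a step that is already met when the one before it is completed fails the run):
1. the stand has been nudged square into the corner, with the push stick beside it (x of stand in the frame of corner above -0.0825 m and y of stand in the frame of corner above -0.0425 m and angle between the x axis of stand and the x axis of corner, either way round below 0.03 rad and horizontal distance between pusher and stand below 0.15 m), for 0.2 s.
2. a first arm hangs on the knife edge, let go (((distance between arm1 and knife below 0.02 m and contact force between arm1 and stand above 0.3 N and contact force between the fingers and arm1 below 0.05 N and linear speed of arm1 below 0.05 m/s) or (distance between arm2 and knife below 0.02 m and contact force between arm2 and stand above 0.3 N and contact force between the fingers and arm2 below 0.05 N and linear speed of arm2 below 0.05 m/s) or (distance between arm3 and knife below 0.02 m and contact force between arm3 and stand above 0.3 N and contact force between the fingers and arm3 below 0.05 N and linear speed of arm3 below 0.05 m/s) or (distance between arm4 and knife below 0.02 m and contact force between arm4 and stand above 0.3 N and contact force between the fingers and arm4 below 0.05 N and linear speed of arm4 below 0.05 m/s))), for 0.3 s.
3. the knife is cleared (horizontal distance between each of arm1, arm2, arm3, arm4 and knife above 0.1 m), for 0.1 s.
4. a second arm hangs on the knife edge, let go (((distance between arm1 and knife below 0.02 m and contact force between arm1 and stand above 0.3 N and contact force between the fingers and arm1 below 0.05 N and linear speed of arm1 below 0.05 m/s) or (distance between arm2 and knife below 0.02 m and contact force between arm2 and stand above 0.3 N and contact force between the fingers and arm2 below 0.05 N and linear speed of arm2 below 0.05 m/s) or (distance between arm3 and knife below 0.02 m and contact force between arm3 and stand above 0.3 N and contact force between the fingers and arm3 below 0.05 N and linear speed of arm3 below 0.05 m/s) or (distance between arm4 and knife below 0.02 m and contact force between arm4 and stand above 0.3 N and contact force between the fingers and arm4 below 0.05 N and linear speed of arm4 below 0.05 m/s))), for 0.3 s.
5. the knife is cleared (all of step 3), for 0.1 s.
6. a third arm hangs on the knife edge, let go (((distance between arm1 and knife below 0.02 m and contact force between arm1 and stand above 0.3 N and contact force between the fingers and arm1 below 0.05 N and linear speed of arm1 below 0.05 m/s) or (distance between arm2 and knife below 0.02 m and contact force between arm2 and stand above 0.3 N and contact force between the fingers and arm2 below 0.05 N and linear speed of arm2 below 0.05 m/s) or (distance between arm3 and knife below 0.02 m and contact force between arm3 and stand above 0.3 N and contact force between the fingers and arm3 below 0.05 N and linear speed of arm3 below 0.05 m/s) or (distance between arm4 and knife below 0.02 m and contact force between arm4 and stand above 0.3 N and contact force between the fingers and arm4 below 0.05 N and linear speed of arm4 below 0.05 m/s))), for 0.3 s.
At the end, for the whole second after the job is handed in: balancing arms rest inside the cream tray, tipping ones inside the grey bin (on or near its floor, still); stand within 4 mm of both corner bars and parallel within 0.05 rad; push stick upright on its pad, within 20 mm of its centre (x of stand in the frame of corner above -0.084 m and y of stand in the frame of corner above -0.044 m and angle between the x axis of stand and the x axis of corner, either way round below 0.05 rad and x of arm1 in the frame of pass_tray between -0.085 and 0.085 m and y of arm1 in the frame of pass_tray between -0.075 and 0.075 m and z of each of arm1, arm3 in the frame of pass_tray below 0.06 m and contact force between each of arm1, arm3 and pass_tray above 0.1 N and linear speed of each of arm1, arm3, arm2, arm4, pusher below 0.03 m/s and x of arm3 in the frame of pass_tray between -0.085 and 0.085 m and y of arm3 in the frame of pass_tray between -0.075 and 0.075 m and x of arm2 in the frame of reject_bin between -0.08 and 0.08 m and y of arm2 in the frame of reject_bin between -0.055 and 0.055 m and z of each of arm2, arm4 in the frame of reject_bin below 0.06 m and contact force between each of arm2, arm4 and reject_bin above 0.1 N and x of arm4 in the frame of reject_bin between -0.08 and 0.08 m and y of arm4 in the frame of reject_bin between -0.055 and 0.055 m and horizontal distance between pusher and pad below 0.02 m and angle between pusher's own z axis and vertical below 0.1 rad and z of pusher in the frame of pad below 0.008 m); the robot touches nothing.
It fails at once if the stand is pushed by the fingers or the robot instead of the push stick (contact force between any of the fingers, the arm and stand above 2 N).
It fails at once if the spectacles, lens blank or cleaner bottle are disturbed (distance of any of spectacles, cleaner from where it was at the start of the episode above 0.03 m or distance of lens_blanks from where it was at the start of the episode above 0.05 m).
Of arm1, arm2, arm3, arm4 only 3 to 4 are there at a start; the rules pass over those that are not, and their reading is None.
At some moment in a run one of arm1, arm2, arm3, arm4 may be knocked a few centimetres aside while the robot is not near it.
It also fails if it takes over 210 s, if anything falls off the work surface, if the arm or the gripper's body presses on something with over 40 N, if the wrist force passes 120 N, or if a joint passes its speed limit or range.

## Working session

There is one attempt and no reset: what is moved stays moved. The work goes in short steps, each a Python script; the robot and the scene stay as the last script left them, time stands still between calls to the robot, and variables do not carry over. Pictures are saved under pics/ and viewed, at most 15 in all, crops included, and the job is handed in when it is done.

```bash
mkdir -p pics; ls
python3 - <<'E'
from plant import robot, optics
import cv2,numpy as np
np.set_printoptions(precision=4,suppress=True)
for n in ["scene","top"]:
    im=optics.camera(n); cv2.imwrite(f"pics/{n}0.png",im[:,:,::-1])
    i=optics.camera_info(n); print(n,i["fx"],i["fy"],i["cx"],i["cy"]); print(i["T"])
print(robot.current_time_s(),robot.current_eef_rot(),robot.current_tool_pos())
E
```

```text
pics
scene 468.1693618058672 468.1693618058672 321.04376144988964 196.99211162108944
[[ 0.6917  0.5668 -0.4476  1.1889]
 [ 0.7222 -0.5403  0.4318 -0.5259]
 [ 0.0029 -0.6219 -0.7831  1.0044]
 [ 0.      0.      0.      1.    ]]
top 417.44290708822166 417.44290708822166 322.8334857554714 192.39828495169778
[[ 0.0144 -0.9953  0.0954  0.5267]
 [-0.9996 -0.0167 -0.0229  0.0123]
 [ 0.0243 -0.0951 -0.9952  1.1655]
 [ 0.      0.      0.      1.    ]]
0.1 [ 0.2059  0.9786 -0.0007 -0.0001] [0.292  0.6631 0.2056]
```

View pics/top0.png

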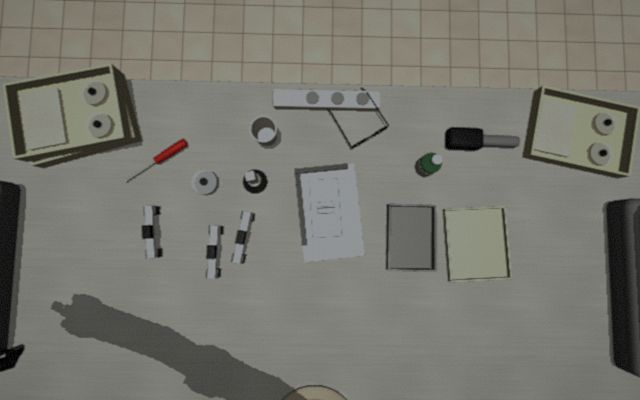

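View pics/scene0.png

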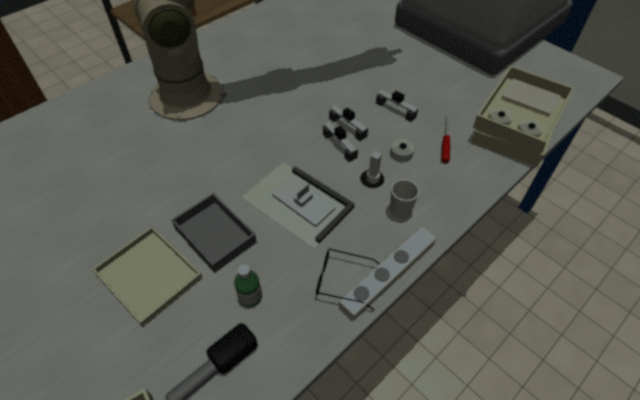

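Run:
```python
import cv2
a=cv2.imread("pics/top0.png"); 
cv2.imwrite("pics/c1.png",cv2.convertScaleAbs(cv2.resize(a[155:275,130:290],None,fx=5,fy=5,interpolation=cv2.INTER_CUBIC),alpha=1.3))
cv2.imwrite("pics/c2.png",cv2.convertScaleAbs(cv2.resize(a[155:275,280:380],None,fx=5,fy=5,interpolation=cv2.INTER_CUBIC),alpha=1.3))
```

```text
(no output)
```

View pics/c1.png

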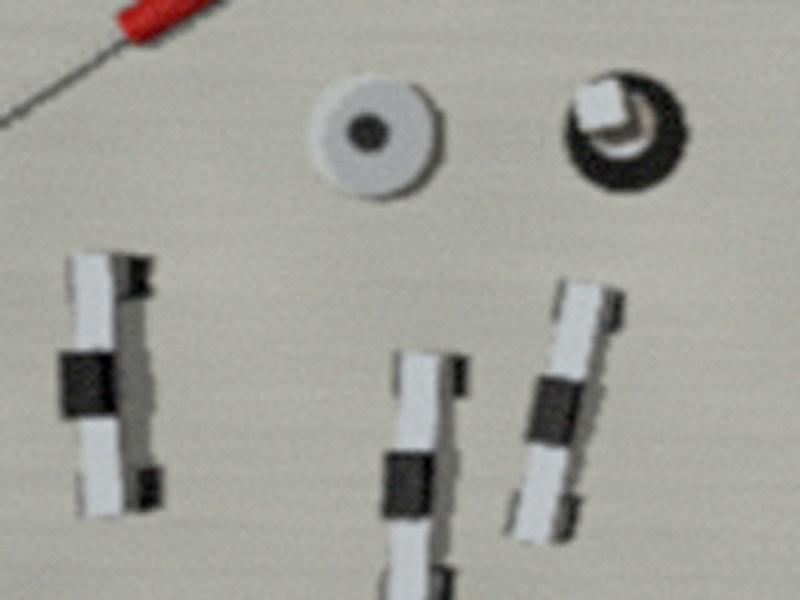

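View pics/c2.png

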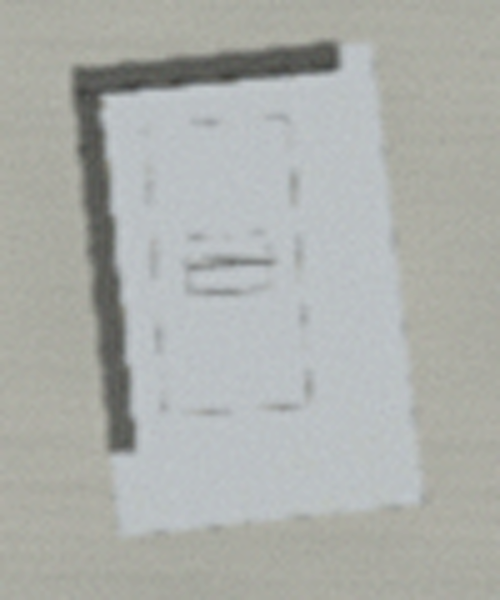

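```bash
cat > h.py <<'E'
import cv2,numpy as np
from plant import robot, optics
np.set_printoptions(precision=4,suppress=True)
def p2w(n,uv,z):
    i=optics.camera_info(n); T=i["T"]; uv=np.atleast_2d(uv).astype(float)
    d=np.c_[(uv[:,0]-i["cx"])/i["fx"],(uv[:,1]-i["cy"])/i["fy"],np.ones(len(uv))]@T[:3,:3].T
    return T[:3,3]+d*((z-T[2,3])/d[:,2])[:,None]
def w2p(n,P):
    i=optics.camera_info(n); T=i["T"]; c=(np.atleast_2d(P)-T[:3,3])@T[:3,:3]
    return np.c_[c[:,0]/c[:,2]*i["fx"]+i["cx"],c[:,1]/c[:,2]*i["fy"]+i["cy"]]
def place(x,y,th,pts):
    c,s=np.cos(th),np.sin(th); pts=np.atleast_2d(pts).astype(float)
    return np.c_[x+c*pts[:,0]-s*pts[:,1],y+s*pts[:,0]+c*pts[:,1],pts[:,2]]
def quat(a):  # tool down, finger closing line (tool y) at world angle a (line, mod pi)
    a=(a+np.pi/2)%np.pi-np.pi/2   # tool x at angle a-90.. ; choose
    h=a/2; # R = Rz(a+?)*Rx(pi): tool y -> -y rotated
    return h
E
python3 - <<'E'
from h import *
crop=lambda pts,ox,oy:(np.array(pts)+.5)/5-.5+[ox,oy]
c2=lambda *p:crop(p,280,155); c1=lambda *p:crop(p,130,155)
def ang(a,b): d=b-a; return np.degrees(np.arctan2(d[1],d[0]))
b=p2w("top",c2((77,68),(110,452),(135,450),(337,42),(339,68)),.018); print("bars",b[:,:2]); 
print("long",np.linalg.norm(b[1]-b[0]),ang(b[1],b[0]),"short",np.linalg.norm(b[3]-b[0]),ang(b[3],b[0])-90)
s=p2w("top",c2((148,125),(287,117),(308,405),(163,411)),.012); print("stand",s[:,:2],s.mean(0)[:2])
print([np.linalg.norm(s[i]-s[(i+1)%4]) for i in range(4)],ang(s[3],s[0]),ang(s[2],s[1]),ang(s[1],s[0])-90,ang(s[2],s[3])-90)
k=p2w("top",c2((188,268),(272,262)),.062);print("knife",k[:,:2],k.mean(0),ang(k[1],k[0])-90)
print("pad",p2w("top",c1((627,132)),.003),"push",p2w("top",c1((602,106)),.1))
e=p2w("top",c1((575,86),(620,80),(630,122),(582,132)),.1);print("ptop",e[:,:2],[ang(e[i],e[(i+1)%4]) for i in range(4)])
for a,bb,c in [((91,255),(102,515),(89,384)),((420,353),(403,605),(409,485)),((581,283),(535,541),(555,410))]:
    e=p2w("top",c1(a,bb),.042); g=p2w("top",c1(c),.066)[0]
    print("arm",e.mean(0)[:2],g[:2],np.linalg.norm(e[0]-e[1]),ang(e[1],e[0]))
for n,q,z in [("tray",[(445,209),(505,208),(510,278),(449,280)],.025),("bin",[(388,205),(435,205),(434,270),(387,268)],.04)]:
    e=p2w("top",q,z); print(n,e[:,:2],e.mean(0)[:2],[np.linalg.norm(e[i]-e[(i+1)%4]) for i in range(4)])
E
```

```text
bars [[ 0.7029  0.0641]
 [ 0.4918  0.0417]
 [ 0.4931  0.0281]
 [ 0.7202 -0.0802]
 [ 0.7056 -0.0815]]
long 0.21229493380268102 6.04526604559203 short 0.14532598642228003 6.819857849589255
stand [[ 0.6725  0.0242]
 [ 0.6784 -0.0532]
 [ 0.5188 -0.0665]
 [ 0.5144  0.0132]] [ 0.596  -0.0206]
[np.float64(0.07760449856350883), np.float64(0.16013866547067385), np.float64(0.07985527895140822), np.float64(0.15852740859479666)] 3.983606112408762 4.786543298417579 4.324095091026905 3.1696820126988
knife [[ 0.5903  0.0012]
 [ 0.5942 -0.0432]] [ 0.5923 -0.021   0.062 ] 4.996945473399137
pad [[0.6671 0.1756 0.003 ]] push [[0.6685 0.1752 0.1   ]]
ptop [[0.6786 0.1893]
 [0.6822 0.1664]
 [0.6605 0.1606]
 [0.6549 0.1849]] [np.float64(-81.25798532223884), np.float64(-165.0887018114783), np.float64(102.93319349013386), np.float64(10.36223327686823)]
arm [0.5227 0.4466] [0.5228 0.4412] 0.13784383141327086 5.476511665633623
arm [0.4754 0.2785] [0.4731 0.274 ] 0.13263229693421957 -1.607161565183235
arm [0.5119 0.2022] [0.5128 0.1998] 0.13846045221795356 -8.26284090948145
tray [[ 0.5958 -0.3512]
 [ 0.6012 -0.5183]
 [ 0.4106 -0.5269]
 [ 0.4033 -0.3595]] [ 0.5028 -0.439 ] [np.float64(0.16725141789620845), np.float64(0.19080369562171232), np.float64(0.16752971452447324), np.float64(0.19270694964556034)]
bin [[ 0.6033 -0.1908]
 [ 0.6054 -0.3192]
 [ 0.4308 -0.3145]
 [ 0.4346 -0.1881]] [ 0.5185 -0.2531] [np.float64(0.12833725357741768), np.float64(0.1745978159353919), np.float64(0.12647173309563925), np.float64(0.16877631403088347)]
```

```bash
python3 - <<'E'
s=open("h.py").read().split("def quat")[0]
s+='''from scipy.spatial.transform import Rotation as Ro
def quat(p,a):
    "tool down, closing line at world angle a (mod pi); pick the half turn with the smaller |q7|"
    best=None
    for t in (a,a+np.pi):
        y=np.array([np.cos(t),np.sin(t),0]); z=np.array([0,0,-1.])
        q=Ro.from_matrix(np.c_[np.cross(y,z),y,z]).as_quat(); j=robot.ik(p,q)
        if j is not None and (best is None or abs(j[6])<best[0]): best=(abs(j[6]),q)
    return best[1]
CA=np.radians(6.3); CO=np.array([.6906,.0486])
def cor(x,y,z): return place(CO[0],CO[1],CA,[x,y,z])[0]
def snap(tag,n="top"):
    im=optics.camera(n)[:,:,::-1].copy(); cv2.imwrite(f"pics/{tag}.png",im); return im
PAD=np.array([.667,.1755])
'''
open("h.py","w").write(s)
E
python3 - <<'E'
from h import *
p=[*PAD,.16]; q=quat(p,np.radians(100)); robot.move_to(p,q)
robot.line_to([*PAD,.037],stop_force=15); robot.close(60); print("gap",robot.current_finger_gap())
robot.line_to([*PAD,.13])
p=cor(-.10,-.14,.13); q=quat(p,CA+np.pi/2); robot.move_to(p,q)
robot.line_to(cor(-.10,-.14,.0355),max_speed=.08,stop_force=8)
print(robot.current_tool_pos(),robot.line_to(cor(-.10,-.096,.0355),max_speed=.025,stop_force=10),robot.current_tool_pos(),robot.current_contact_force())
robot.line_to(cor(-.10,-.12,.0355)); print(robot.current_time_s(),robot.current_finger_gap()); snap("p1"); 
a=cv2.imread("pics/p1.png"); cv2.imwrite("pics/p1c.png",cv2.convertScaleAbs(cv2.resize(a[155:275,280:380],None,fx=5,fy=5,interpolation=cv2.INTER_CUBIC),alpha=1.3))
E
```

```text
gap 0.024080883903049133
[ 0.6069 -0.1016  0.036 ] False [ 0.6019 -0.058   0.0355] [ 0.9038 -4.1196 -1.8729]
9.275 0.023946551760297245
```

View pics/p1c.png

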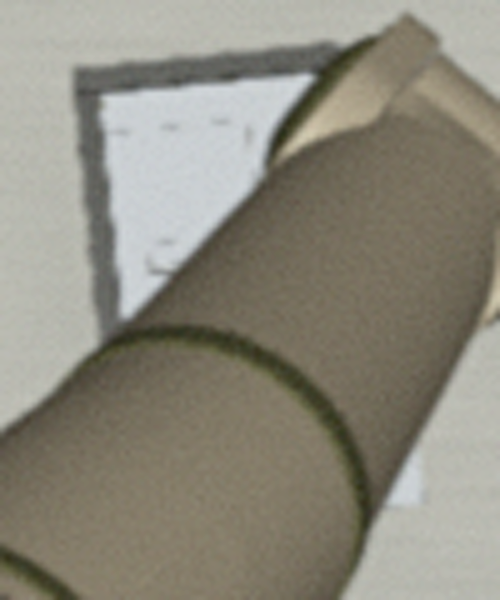

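Run:
```python
from h import *
def push(s,e,f):
    p=cor(*s,.13); q=quat(p,CA+np.pi/2); t=robot.current_tool_pos(); robot.line_to([t[0],t[1],.13]); robot.move_to(p,q)
    robot.line_to(cor(*s,.0355),max_speed=.08,stop_force=8)
    r=robot.line_to(cor(*e,.0355),max_speed=.025,stop_force=f); t=robot.current_tool_pos()
    d=t[:2]-CO; R=place(0,0,-CA,[*d,0])[0]; print(r,R[:2],robot.current_contact_force())
push((-.225,-.04),(-.172,-.04),12); robot.line_to(cor(-.20,-.04,.0355))
push((-.08,-.125),(-.08,-.092),12); robot.line_to(cor(-.08,-.115,.0355))
push((-.20,-.04),(-.172,-.04),12)
robot.dwell(.4); robot.line_to(cor(-.20,-.04,.0355))
t=robot.current_tool_pos(); robot.line_to([t[0],t[1],.13])
p=[*PAD,.13]; robot.move_to(p,quat(p,np.radians(100)))
print(robot.line_to([*PAD,.034],max_speed=.04,stop_force=5),robot.current_tool_pos(),robot.current_contact_force())
robot.let_go(); robot.line_to([*PAD,.2])
p=[.45,.25,.3];robot.move_to([.3,.6,.3],quat([.3,.6,.3],np.radians(66)))
print(robot.current_time_s()); a=snap("p2"); snap("s2","scene")
cv2.imwrite("pics/p2c.png",cv2.convertScaleAbs(cv2.resize(a[155:285,200:370],None,fx=4.6,fy=4.6,interpolation=cv2.INTER_CUBIC),alpha=1.3))
```

```text
True [-0.1783 -0.04  ] [-0.2382  0.1234 -0.6609]
False [-0.08   -0.0953] [ 1.1065 -8.0437 -4.1182]
True [-0.1779 -0.0397] [-0.0684  0.5753  0.8114]
True [0.6671 0.1755 0.0377] [ 0.4562 -0.8674  5.3199]
31.3083
```

View pics/p2c.png

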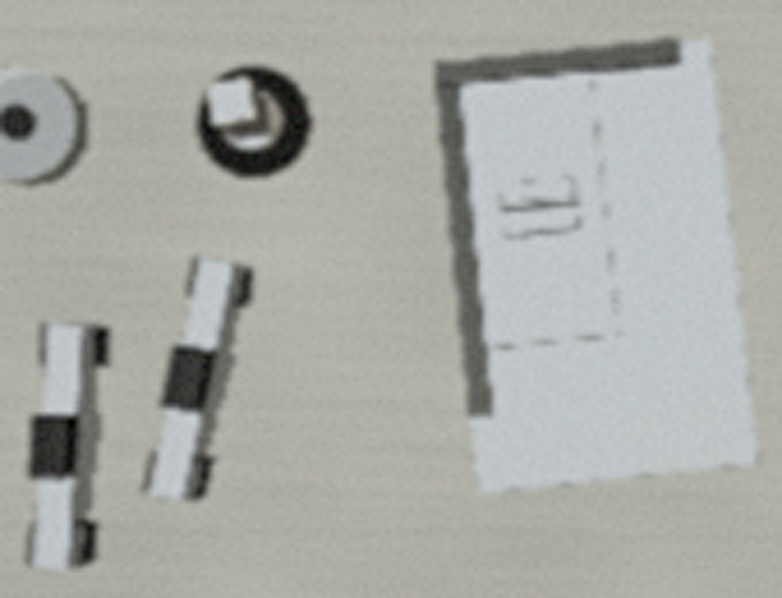

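```bash
cat >> h.py <<'E'
def arms(im,ulo=100,uhi=275,vlo=190,vhi=300):
    "clamp arms on the bench: pairs of bright half-bars -> x,y,angle,block(x,y)"
    g=im.min(2)[vlo:vhi,ulo:uhi]; k=6
    b=cv2.resize(g,None,fx=k,fy=k,interpolation=cv2.INTER_CUBIC); m=(b>np.median(b)+22).astype(np.uint8)
    n,_,st,c=cv2.connectedComponentsWithStats(m)
    P=[p2w("top",(c[i]+.5)/k-.5+[ulo,vlo],.042)[0] for i in range(1,n) if 40<st[i,4]/k/k<190]
    out=[]
    for i in range(len(P)):
        for j in range(i):
            d=P[i]-P[j]; L=np.hypot(*d[:2]) 
            if .075<L<.1:
                c=(P[i]+P[j])/2; a=np.arctan2(d[1],d[0]); out.append((c[0],c[1],(a+np.pi/2)%np.pi-np.pi/2,L))
    return np.array(out)
E
python3 - <<'E'
from h import *
im=cv2.imread("pics/p2.png"); print(arms(im)); print(np.median(im[190:300,100:275]),im[215:220,240:250].min(2).max())
c=(np.array([(500,209),(580,206)])+.5)/4.6-.5+[200,155]; k=p2w("top",c,.062); print(k,cor(-.08,-.04,.062))
E
```

```text
[]
130.0 150
[[ 0.6116  0.0251  0.062 ]
 [ 0.6141 -0.0209  0.062 ]] [0.6155 0.0001 0.062 ]
```

```bash
sed -i 's/+22)/+TH)/; s/vlo=190,vhi=300)/vlo=190,vhi=300,TH=18)/' h.py
python3 - <<'E'
from h import *
im=cv2.imread("pics/p2.png"); g=im.min(2)[190:300,100:275]; print(np.median(g),g.max(),np.percentile(g,[90,95,98]))
b=cv2.resize(g,None,fx=6,fy=6,interpolation=cv2.INTER_CUBIC)
for T in (8,12,16,20):
    n,_,st,c=cv2.connectedComponentsWithStats((b>np.median(b)+T).astype(np.uint8)); print(T,[(s[4]/36).round() for s in st[1:] if s[4]>500]); print(arms(im,TH=T))
E
```

```text
126.0 152 [130. 133. 146.]
8 [np.float64(117.0), np.float64(123.0), np.float64(126.0), np.float64(123.0), np.float64(123.0), np.float64(122.0)]
[[ 0.5354  0.2362 -1.1199  0.0919]
 [ 0.5229  0.4471  0.0999  0.0878]
 [ 0.512   0.2029 -0.183   0.0884]
 [ 0.492   0.2443  0.958   0.0814]
 [ 0.4714  0.2783 -0.0156  0.0879]
 [ 0.448   0.245  -1.0272  0.0794]]
12 [np.float64(108.0), np.float64(113.0), np.float64(116.0), np.float64(113.0), np.float64(113.0), np.float64(112.0)]
[[ 0.5352  0.2361 -1.1214  0.0918]
 [ 0.523   0.447   0.0998  0.0876]
 [ 0.5119  0.2028 -0.183   0.0879]
 [ 0.492   0.2441  0.9616  0.0813]
 [ 0.4714  0.2782 -0.0159  0.0876]
 [ 0.4482  0.2448 -1.0273  0.0795]]
16 [np.float64(95.0), np.float64(101.0), np.float64(104.0), np.float64(98.0), np.float64(101.0), np.float64(98.0)]
[[ 0.535   0.2359 -1.1203  0.0917]
 [ 0.5231  0.4467  0.0998  0.0873]
 [ 0.512   0.2026 -0.1828  0.0875]
 [ 0.492   0.2439  0.9662  0.081 ]
 [ 0.4714  0.2779 -0.0161  0.0873]
 [ 0.4483  0.2446 -1.0261  0.0796]]
20 [np.float64(44.0), np.float64(73.0), np.float64(74.0), np.float64(16.0), np.float64(71.0), np.float64(55.0)]
[[ 0.5353  0.2352 -1.1198  0.092 ]
 [ 0.5126  0.2017 -0.1836  0.0871]
 [ 0.4925  0.2432  0.9737  0.0809]
 [ 0.4724  0.2771 -0.0119  0.0856]
 [ 0.4497  0.2437 -1.0371  0.0789]]
```

```bash
sed -i 's/.075<L<.1:/.084<L<.0905:/; s/TH=18/TH=12/' h.py
cat >> h.py <<'E'
KN=np.array([.6133,.0023]); DZ=.0105   # TCP above notch
def park(): p=[.3,.6,.3]; robot.move_to(p,quat(p,np.radians(66)))
def hang(k):
    "pick the bench arm nearest to k and hang it on the knife"
    A=arms(snap("pre%d"%(robot.current_time_s()*10))); print(A)
    x,y,a,_=A[np.argmin(np.hypot(A[:,0]-k[0],A[:,1]-k[1]))]
    p=[x,y,.15]; robot.move_to(p,quat(p,a+np.pi/2))
    print("down",robot.line_to([x,y,.034+DZ],max_speed=.1,stop_force=12)); robot.close(80); print("gap",robot.current_finger_gap())
    robot.line_to([x,y,.19]); p=[*KN,.19]; robot.move_to(p,quat(p,CA+np.pi/2))
    robot.line_to([*KN,.062+DZ+.01],max_speed=.08)
    print("knife",robot.line_to([*KN,.062+DZ-.001],max_speed=.02,stop_force=2),robot.current_tool_pos(),robot.current_contact_force())
    robot.let_go(); robot.dwell(.3); robot.line_to([*KN,.2]); park(); robot.dwell(.3)
    n="h%d"%(robot.current_time_s()*10); im=snap(n); sc=snap(n+"s","scene"); print(robot.current_time_s())
    a,b=w2p("top",[[*KN,.06]])[0].astype(int); c,d=w2p("scene",[[*KN,.06]])[0].astype(int)
    z=[cv2.resize(i[v-35:v+35,u-35:u+35],(390,390),interpolation=cv2.INTER_CUBIC) for i,u,v in((im,a,b),(sc,c,d))]
    cv2.imwrite("pics/z.png",cv2.convertScaleAbs(np.hstack(z),alpha=1.4))
E
python3 - <<'E'
from h import *
hang((.512,.203))
E
```

```text
[[ 0.5229  0.447   0.0998  0.0874]
 [ 0.5117  0.2028 -0.1825  0.0879]
 [ 0.4715  0.2781 -0.0164  0.0877]]
down False
gap -6.399734343313443e-05
knife False [0.6133 0.0024 0.0715] [ 0.8285 -0.1065 -0.0649]
44.2917
```

View pics/z.png

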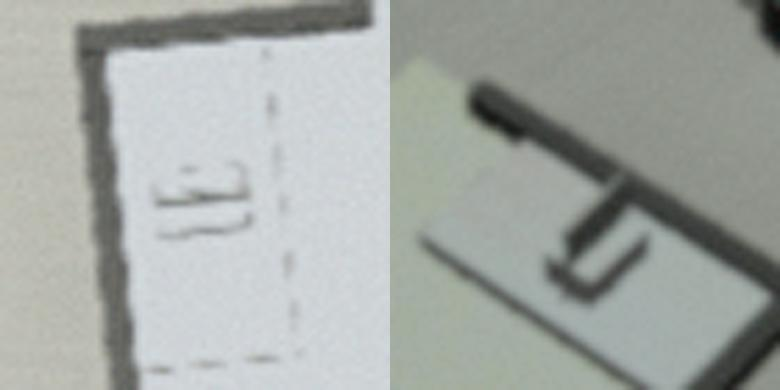

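Run:
```python
from h import *
a=snap("m1"); print(arms(a)); s=snap("m1s","scene")
z=[cv2.resize(a[190:290,130:270],(420,300),interpolation=cv2.INTER_CUBIC),cv2.resize(s[80:200,310:450],(350,300),interpolation=cv2.INTER_CUBIC)]
cv2.imwrite("pics/m1c.png",cv2.convertScaleAbs(np.hstack(z),alpha=1.4))
```

```text
[[ 0.5229  0.447   0.1004  0.0874]
 [ 0.5117  0.2028 -0.1831  0.0879]
 [ 0.4715  0.2782 -0.0165  0.0877]]
```

View pics/m1c.png

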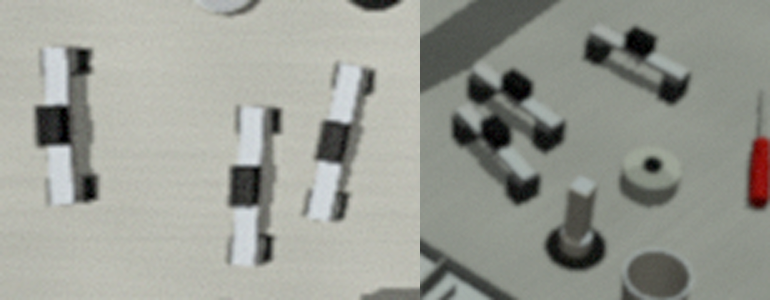

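Run:
```python
from h import *
print(w2p("scene",place(.5117,.2028,-.183,[[0,0,.066],[.07,0,.042],[-.07,0,.042]])))
print(robot.current_finger_gap())
x,y,a=.5117,.2028,-.183
p=[x,y,.15]; q=quat(p,a+np.pi/2); robot.move_to(p,q); print(robot.current_tool_pos(),robot.current_finger_gap())
print(robot.line_to([x,y,.0445],max_speed=.1,stop_force=12),robot.current_tool_pos(),robot.current_finger_gap(),Ro.from_quat(robot.current_eef_rot()).as_matrix()[:,1])
robot.close(80); print(robot.current_finger_gap(),robot.current_gripper_force(),robot.current_contact_force()); robot.dwell(.5); print(robot.current_finger_gap(),robot.current_gripper_force())
```

```text
[[340.128  129.8574]
 [353.821  150.3048]
 [326.5846 122.185 ]]
0.08554414249565086
[0.5117 0.2044 0.1505] 0.08523407181950815
False [0.512 0.203 0.045] 0.0856112617546995 [0.182  0.9833 0.0005]
0.00024027668246482116 0.0 [ 0.1893 -0.0125 -0.6643]
0.00018238165858875668 0.0
```

Run:
```python
from h import *
s=snap("m2s","scene"); print(robot.current_tool_pos())
cv2.imwrite("pics/m2c.png",cv2.convertScaleAbs(cv2.resize(s[60:200,270:430],(686,600),interpolation=cv2.INTER_CUBIC),alpha=1.4))
```

```text
[0.5117 0.2028 0.0445]
```

View pics/m2c.png

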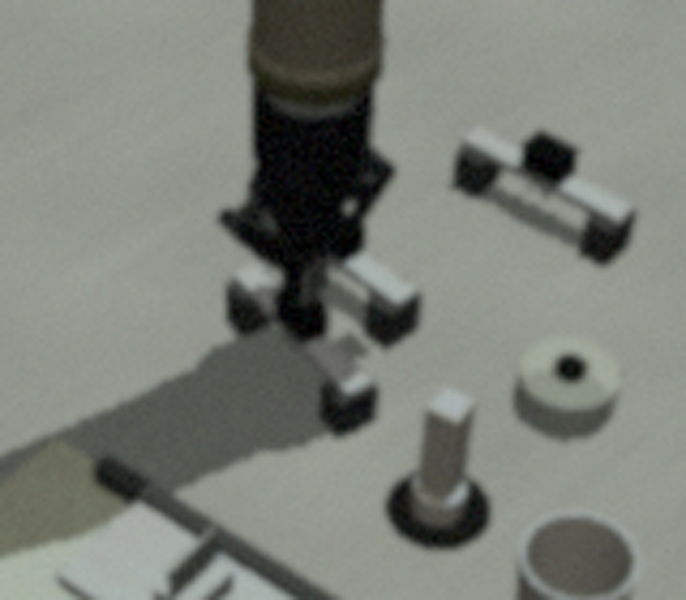

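Run:
```python
from h import *
robot.line_to([.5117,.2028,.15]); p=[.46,.115,.1]; robot.move_to(p,quat(p,np.radians(100)))
print(robot.line_to([.46,.115,-.03],max_speed=.03,stop_force=5),robot.current_tool_pos(),robot.current_contact_force())
robot.line_to([.46,.115,.15]);robot.let_go();print(robot.current_time_s())
```

```text
True [ 0.4601  0.115  -0.0248] [-0.1386 -0.5097  8.7276]
55.8
```

```bash
sed -i 's/DZ=.0105/DZ=-.0165/' h.py
python3 - <<'E'
from h import *
park(); hang((.512,.203))
E
```

```text
[[ 0.523   0.447   0.0994  0.0877]
 [ 0.5117  0.2028 -0.1823  0.0879]
 [ 0.4714  0.2782 -0.0167  0.0877]]
down False
gap 0.020576309852189917
knife True [0.614  0.0024 0.048 ] [ 3.2117  0.5486 -2.4276]
70.9833
```

View pics/z.png

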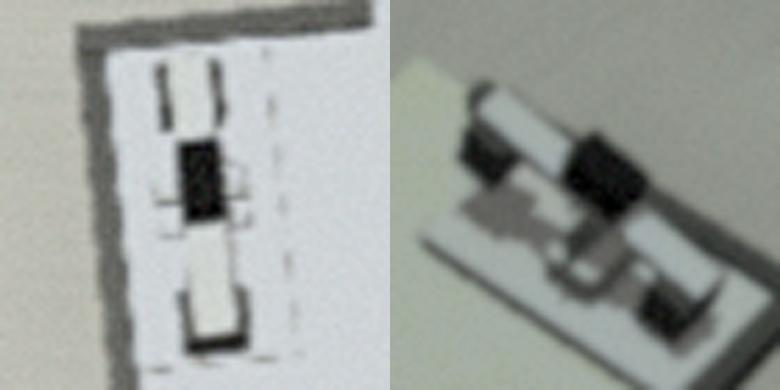

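```bash
cat >> h.py <<'E'
def tiltmodel(dx,t):
    "projected far end, near end (bar top), block top far/near edge -> zoomed z.png pixels (top view)"
    o=w2p("top",[[*KN,.06]])[0].astype(int)-35
    pts=np.array([[.07,.008],[-.07,.008],[.018,.032],[-.018,.032]]); c,s=np.cos(t),np.sin(t)
    X=dx+c*pts[:,0]+s*pts[:,1]; Z=.062-s*pts[:,0]+c*pts[:,1]
    P=place(*KN,CA,np.c_[X,0*X,Z]); return (w2p("top",P)-o+.5)*390/70-.5
E
python3 - <<'E'
from h import *
for dx in (-.006,0,.006):
    for t in (-.24,0,.24): print(dx,t,tiltmodel(dx,t)[:,1].round())
E
```

```text
-0.006 -0.24 [ 69. 360. 186. 262.]
-0.006 0 [ 65. 360. 169. 247.]
-0.006 0.24 [ 70. 351. 155. 229.]
0 -0.24 [ 56. 347. 173. 250.]
0 0 [ 53. 347. 156. 234.]
0 0.24 [ 58. 338. 142. 216.]
0.006 -0.24 [ 43. 335. 160. 237.]
0.006 0 [ 40. 334. 143. 221.]
0.006 0.24 [ 46. 325. 130. 203.]
```

```bash
cat >> h.py <<'E'
BOX={"bin":(.5185,-.2531,np.radians(-1),.038),"tray":(.5028,-.439,np.radians(2.5),.042)}
def drop(box,slot,tip=0):
    "take the arm off the knife (tip=+1/-1: +x/-x end low) and lay it in the box at slot +-1"
    g=place(*KN,CA,[.005*tip,0,0])[0][:2]; p=[*g,.19]; robot.move_to(p,quat(p,CA+np.pi/2))
    robot.line_to([*g,.062+DZ+.001],max_speed=.1,stop_force=8); robot.close(80); print("gap",robot.current_finger_gap())
    robot.line_to([*g,.19])
    x,y,a,d=BOX[box]; c=place(x,y,a,[-.003*tip,slot*d,0])[0][:2]; p=[*c,.19]; robot.move_to(p,quat(p,a+np.pi/2))
    robot.line_to([*c,.075],max_speed=.12); print(robot.line_to([*c,.039+DZ],max_speed=.04,stop_force=20),robot.current_tool_pos())
    robot.let_go(); robot.line_to([*c,.2]); print(robot.current_time_s())
E
python3 - <<'E'
from h import *
drop("bin",1,1); park(); hang((.4714,.278))
a=cv2.imread("pics/z.png"); 
t=cv2.imread(sorted(__import__("glob").glob("pics/h*[0-9].png"),key=lambda s:int(s[6:-4]))[-1])[190:290,375:520]
cv2.imwrite("pics/zz.png",np.hstack([cv2.resize(a,(520,260)),cv2.resize(t,(280,260))]))
E
```

```text
gap 0.020589400156245677
True [ 0.5183 -0.2154  0.0375]
82.225
[[ 0.523   0.4469  0.0994  0.0875]
 [ 0.4715  0.2781 -0.017   0.0876]]
down False
gap 0.020759740616267053
knife True [0.6141 0.0024 0.0494] [ 3.9969 -0.4575 -2.1324]
98.9
```

View pics/zz.png

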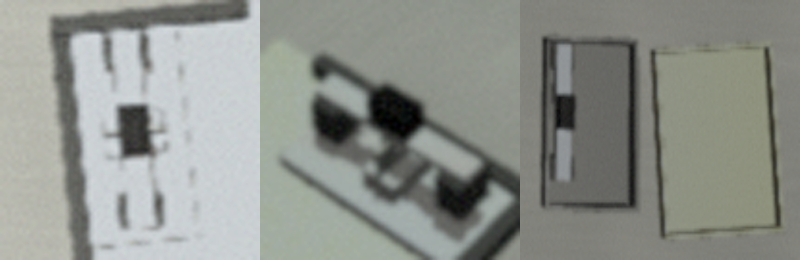

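```bash
sed -i 's/^KN=np.array(\[.6133/KN=np.array([.6148/' h.py
python3 - <<'E'
from h import *
KN[0]=.6133
drop("tray",1,0); park(); a=snap("q1"); b=cv2.imread("pics/p2.png"); print(arms(a))
f=lambda i:cv2.resize(i[155:260,285:365],(400,525),interpolation=cv2.INTER_CUBIC)
cv2.imwrite("pics/q1c.png",cv2.convertScaleAbs(np.hstack([f(b),f(a)]),alpha=1.4))
for y0,y1,x0,x1 in [(222,232,310,340)]:
    print(cv2.phaseCorrelate(np.float64(b[190:245,310:348,1]),np.float64(a[190:245,310:348,1])))
E
```

```text
gap 0.020305140572133114
True [ 0.5043 -0.3971  0.0246]
110.4917
[[0.5229 0.4469 0.1001 0.0874]]
((-0.006151956517594925, -0.05926465941489312), 0.9737311734605351)
```

View pics/q1c.png

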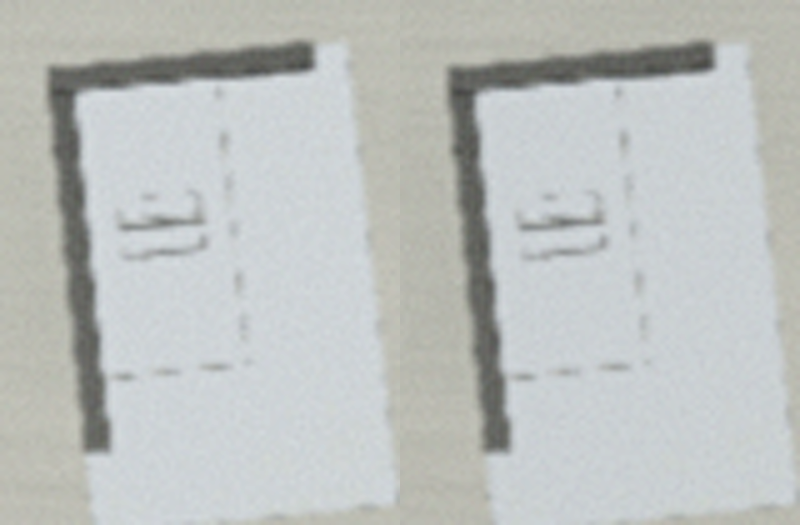

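The stand has not moved (shift of 0.06 px), so I go on to the third arm.

Run:
```python
from h import *
hang((.523,.447))
a=cv2.imread("pics/z.png"); 
t=cv2.imread(sorted(__import__("glob").glob("pics/h*[0-9].png"),key=lambda s:int(s[6:-4]))[-1])[190:290,375:520]
cv2.imwrite("pics/zz2.png",np.hstack([cv2.resize(a,(520,260)),cv2.resize(t,(280,260))]))
for t in (-.24,0,.24): print(tiltmodel(-.0015,t)[:,1].round()/1.5)
```

```text
[[0.5229 0.4469 0.099  0.0878]]
down False
gap 0.02038774855989382
knife True [0.615  0.0024 0.0456] [0.8706 0.6037 3.3431]
127.6667
[ 37.3333 231.3333 115.3333 166.6667]
[ 35.3333 231.3333 104.     156.    ]
[ 38.6667 225.3333  94.6667 144.    ]
```

View pics/zz2.png

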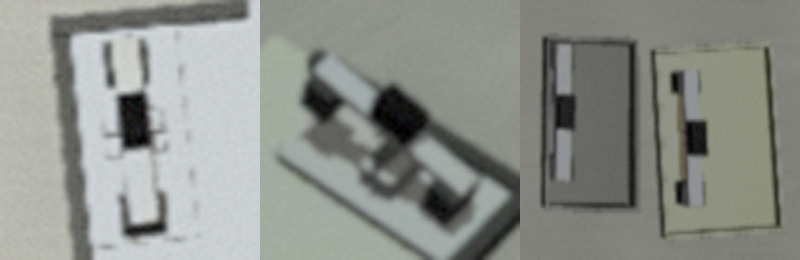

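The third arm's block spans rows 94–148, which matches the +14° model, and its near foot is up: it tips. It goes in the bin.

Run:
```python
from h import *
drop("bin",-1,1); park(); robot.dwell(.5); a=snap("e1"); s=snap("e1s","scene"); b=cv2.imread("pics/p2.png")
print(cv2.phaseCorrelate(np.float64(b[190:245,310:348,1]),np.float64(a[190:245,310:348,1])),robot.current_time_s())
f=lambda i,w:cv2.resize(i,(w,300),interpolation=cv2.INTER_CUBIC)
cv2.imwrite("pics/e1c.png",cv2.convertScaleAbs(np.hstack([f(a[150:290,240:520],500),f(s[140:330,90:400],300)]),alpha=1.4))
```

```text
gap 0.020397036002078157
True [ 0.5136 -0.291   0.038 ]
138.4833
((-0.02301479174814247, -0.03771380146445935), 0.978883018903895) 142.3083
```

View pics/e1c.png

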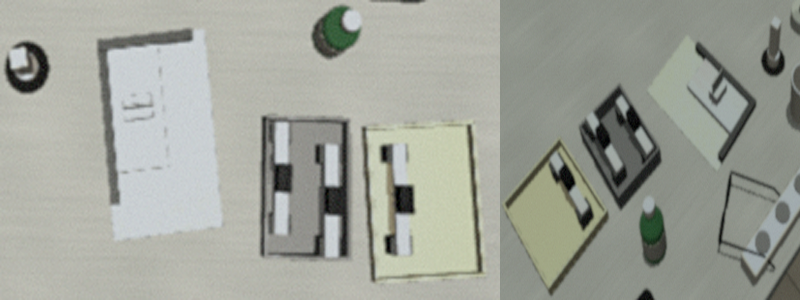

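Run:
```python
from h import *
f=lambda p:(np.array(p)/[500/280,300/140])+[240,150]
for n,p in (("a1",[(282,122),(282,235)]),("a2",[(332,145),(332,257)]),("t",[(400,145),(402,255)])):
    print(n,p2w("top",f(p),.047)[:,:2])
print("bin",p2w("top",f([(264,117),(349,118),(349,259),(263,256)]),.04)[:,:2])
s=cv2.imread("pics/e1s.png"); a=cv2.imread("pics/e1.png")
cv2.imwrite("pics/e2c.png",cv2.convertScaleAbs(np.hstack([cv2.resize(a[195:280,380:445],(420,550),interpolation=cv2.INTER_CUBIC),cv2.resize(s[185:275,165:265],(380,342*1),interpolation=cv2.INTER_CUBIC)[:,:,:] if 0 else cv2.resize(s[185:275,168:258],(370,550),interpolation=cv2.INTER_CUBIC)]),alpha=1.5))
```

```text
a1 [[ 0.5981 -0.2164]
 [ 0.4574 -0.216 ]]
a2 [[ 0.5703 -0.2921]
 [ 0.4314 -0.2908]]
t [[ 0.5719 -0.3955]
 [ 0.4351 -0.3961]]
bin [[ 0.6044 -0.1904]
 [ 0.6052 -0.3204]
 [ 0.4286 -0.3183]
 [ 0.4307 -0.1888]]
```

View pics/e2c.png

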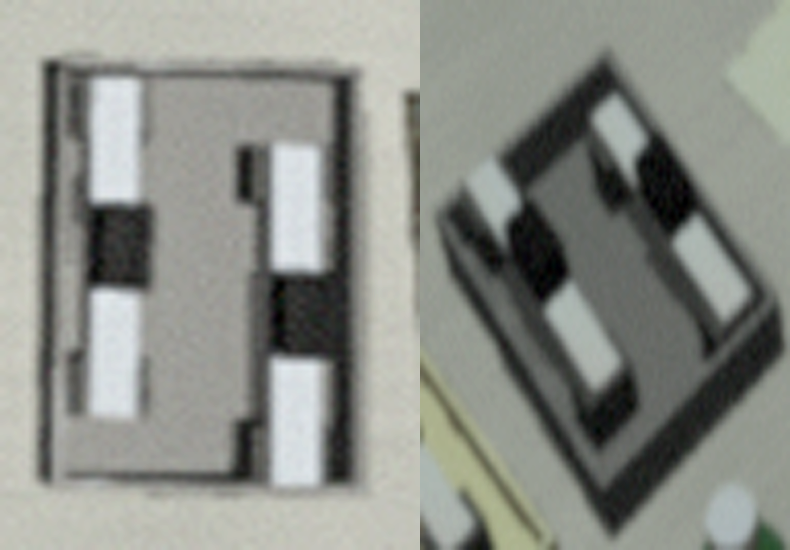

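Run:
```python
from h import *
f=lambda u,v:(round(168+(u-420)/370*90,1),round(185+v/550*90,1))
for zf,zn in ((.047,.047),(.047,.082)):
    # far/near end pixel rays in top at those heights, projected into scene
    g=lambda p:(np.array(p)/[420/65,550/85])+[380,195]
    A=p2w("top",g((297,143)),zf)[0];B=p2w("top",g((297,487)),zn)[0]; print(zf,zn,np.linalg.norm(A-B),w2p("scene",[A,B]).round(1),A,B)
print("obs a2",f(605,390),f(487,165)); print("a1 obs",f(735,295),f(608,98))
A=p2w("top",[g((115,75)),g((115,417))],.047); print(w2p("scene",A).round(1))
```

```text
0.047 0.047 0.14136401860012157 [[212.7 246.6]
 [180.4 212.2]] [ 0.5718 -0.2922  0.047 ] [ 0.4305 -0.2909  0.047 ]
0.047 0.082 0.14311194089714702 [[212.7 246.6]
 [181.1 202.4]] [ 0.5718 -0.2922  0.047 ] [ 0.4335 -0.2814  0.082 ]
obs a2 (213.0, 248.8) (184.3, 212.0)
a1 obs (244.6, 233.3) (213.7, 201.0)
[[244.7 235.2]
 [211.1 202.2]]
```

Run:
```python
from plant import robot
print(robot.hand_in(),robot.current_time_s())
```

```text
the job is handed in; nothing more can be done
the job is handed in; nothing more can be done
```

I handed the job in (about 143 s of the 210 s allowed, verdict not shown): the stand is square in its corner, the one level arm is in the cream tray, the two tipping arms are in the grey bin, and the push stick is back upright on its pad.

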